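# Run the print pallet home and lock it

## Robot

A 6-joint arm with a two-finger parallel gripper is mounted at the origin on the work surface; the furniture and walls round the work are solid. World frame = base frame: x ahead of the robot, y to its left, z up, the work surface at z = 0. Lengths are in m, angles in degrees, forces in N, time in s.
With the tool pointing down it reaches from about 0.375 to 0.925 m from the base axis. Payload 5.7 kg.
Tool frame: the origin (TCP) lies between the finger pads; the fingertips stand 17 mm ahead of it and the grasp point (between the pads) lies 2 mm behind it; y points along the fingers, x is the direction in which the jaws open and shut, and the axes are right-handed (so a half turn about y gives the same grasp; the last joint's range is limited). The gripper opens to 85 mm and grips with 20 to 120 N. Pads are 22 mm wide; open, the fingers measure 114 mm over their backs; the gripper's body (76 mm by 85 mm) begins 54 mm behind the grasp point. The pads swing forward as they close: fully open they stand 13 mm farther back than shut.
Start: joints at [-80.048, 20.558, 86.54, -0, 72.909, -6.595], TCP at [0.171, -0.575, 0.218] pointing down, gripper open.
Joint ranges: [-170.27, 170.27], [-57.76, 135], [12.27, 136.19], [-55.21, 235.2], [11.17, 155.16], [-170.74, 170.74]. Speed limits (degrees/s): [136.94, 136.94, 180, 180, 180, 180].

## Interface

Orientations are given as [roll, pitch, yaw] about the fixed x, y, z axes, in that order (R = Rz(yaw) Ry(pitch) Rx(roll)).
In Python, from workcell import monitor, vision, ctrl gives the robot as it stands. The module is installed in compiled form; this text tells all that it offers.
- The arm moves only by the tool move_arm, never from a script. Its argument "series" is one flat list of numbers, 5 for each row, row after row: the closure in counts, from 0 (fully open) to 255 (shut), then the shift along the tool's x, y, z in cm, then the turn about the tool's y in degrees. In form: [claw, x, y, z, turn, claw, x, y, z, turn, ...]. A call has exactly 5 rows; each row shifts and turns the pose as measured when the row begins, along the tool's axes as they then stand; what a row does not reach is not made up. A row lasts 1/12 s, in which the tool goes at most 41.7 mm and 7.16 degrees, less where a joint would pass 70% of its speed; a pose out of reach is approached as far as the arm can. A call with a gripper value outside its range is refused whole. The fingers move at their own pace and stop on an object; the grip force is fixed at half the most. Time passes only in rows, so rows that do not move let the fingers close, or fill a call up. It gives the time, the measured TCP pose, the force and the opening at its end, in the units of the state.
- monitor.get_state(): the state, without advancing time (a new reading comes with each control period).
- vision.camera(name): name is "side" or "top"; returns the picture (420x560x3 uint8, red, green, blue); there is no depth.
- vision.camera_info(name): a dict with "fx", "fy", "cx", "cy" (pixels), "D" ([k1, k2, p1, p2, k3] as OpenCV has them; the pictures are not rectified), "R" (3x3) and "t" (3): a world point X has camera coordinates R X + t. Camera axes: x right, y down, z forward; pixel columns grow to the right and rows downward; lengths in m; the calibration is good to about 2 mm. A picture is of the moment at which its call begins. camera_info takes no time and is no camera call.
- ctrl.hand_in(): hands the job in, once; it reports no verdict.
The state is a dict: "time": time; "joint_positions": joint angles; "qd": joint speeds; "joint_torque": joint torques, N m; "tool_pos": TCP position; "tcp_rot": TCP orientation; "force": force on the tool from outside, world axes, zero at the start; "moment": the same for the moment, N m; "gripper_width": finger opening in m.
Only numpy, scipy, OpenCV 4.12 (cv2) and the standard library are available. Lean on these libraries where they do the work, as an engineer would, in place of code of your own. Each camera call takes 0.05 s, during which the arm holds its last target.

## Task

With your fingertips gently push the print pallet along its rails to the left, until its feet drop into the notches at the print station in front of the raised screen and it sits level. Then push the wooden turn-button round by its peg until it lies straight across the pallet's near edge, so that the pallet cannot come up with the screen. Only push, without gripping or forcing anything; never lift the pallet off its rails, and leave the other things where they are.

Things in the scene. Friction and masses are not known exactly. Their poses are not given: they have to be found in the camera images.
- base: Fixed plywood base of the shuttle. Origin on the table under the centre of the print station; y runs along the rails in the direction of travel (robot's left), x away from the robot. Board 15 mm thick, x from -135 mm, y from -325 to +140 mm. Two wooden side fences (x = +-76.5 to +-88.5 mm, tops 50 mm above the table) guide the pallet with 1.5 mm play each side.
- rails (a point): Midway between the two aluminium rails, level with their tops (35 mm above the table), at base y = -92 mm; axes as the base's. The rails lie at x = +-30 to +-60 mm, y = -315 to +132 mm of the base, and run on past the notches without an end stop. Four notches, 18 mm long, 8 mm deep: in their outer halves at base y = +55 mm, in their inner halves at y = -115 mm.
- screen (a point): Centre of the raised print screen, a fixed aluminium frame 190 mm wide and 240 mm high with a dark mesh, that leans back over the far side of the base (x over 115 mm, y from -95 to +95 mm of the base) and reaches 0.31 m above the table. Keep clear of it.
- pallet: The pallet, a loose grey board, 150 (x) by 220 (y) by 12 mm, 0.4 to 0.85 kg, a white hexagonal card on it. Origin below the card's centre, level with the undersides of its feet; axes as the base's. Board y from -145 (right, trailing end) to +75 mm, top at z = 22 mm. Riding, the origin is 35 mm above the table; seated 27 mm, at the print station within 3 mm. Slides at a few newtons.
- feet (a point): Point of the pallet midway between its four round steel feet, level with their undersides. Feet 14 mm in diameter, reaching 10 mm below the board: two leading ones (pallet x = +-52.5, y = +55 mm), two trailing ones (x = +-37.5, y = -115 mm). A foot meets no notch but its own; once all are in, the pallet has dropped 8 mm, is stopped firmly and the push force rises.
- push_bar (a point): Middle of the outer (right) face of the wooden push bar on the pallet's trailing end, 33 mm above the pallet's origin. The bar is 90 mm (x) by 16 mm (y), its face flush with the end of the board; together they form an upright face from 10 to 44 mm above the pallet's origin. Push it along the base's +y.
- print_station (a point): Point of the base at which the pallet's origin lies when it is seated, 27 mm above the table.
- turn_button (a joint): Flat dark wooden catch, 22 mm wide, 10 mm thick, on a vertical pivot. 0 = points along the base's +y; grows clockwise seen from above; 1.57 = straight across, along the base's +x, tip 26 mm over the pallet's near edge; stop at 1.62. Stays where left, turns with about 1 N at its peg. Passes 3 mm above the seated pallet; one still riding on the rails blocks it.
- button_pivot (a point): Pivot axis of the turn-button, at the underside of the catch, 53 mm above the table; at x = -110, y = -120 mm of the base.
- button_peg (a point): Middle of the round upright peg near the tip of the turn-button: 14 mm in diameter, 45 mm from the pivot axis, standing from 63 to 91 mm above the table; this point is 77 mm above it.
- wood_block: Bystander, leave it: small paint-stained wooden block, 42 x 75 x 30 mm, on the near margin of the base. Origin at the centre of its underside.
- ink_pot: Bystander, leave it: round ink pot with a screw lid, 58 mm across, 64 mm tall, on the base beside the foot of the screen. Origin at the centre of its underside.
- tape_roll: Bystander, leave it: roll of tape lying flat, 92 mm across, 24 mm tall, at the right. Origin at the centre of its underside.
- squeegee: Bystander, leave it: wooden squeegee with a dark blade lying flat, 85 x 150 x 25 mm, at the right. Origin at the centre of its underside.
- card_stack: Bystander, leave it: stack of hexagonal cards, 138 x 131 x 56 mm, at the left. Origin at the centre of its underside.

How it is judged:
By the outcome, as a careful person would: the job done as asked, in the order asked, and still so for the second after the job is handed in, with the robot touching nothing.
It also fails if it takes over 48 s, if anything falls off the work surface, if the arm or the gripper's body presses on something with over 40 N, if the wrist force passes 120 N, or if a joint passes its speed limit or range.

## Working session

There is one attempt and no reset: what is moved stays moved. The work goes in short steps, Python scripts to look and compute and a tool call to move; the robot and the scene stay as the last step left them, time stands still between calls to the robot, and variables do not carry over. Pictures are saved under pics/ and viewed, and the job is handed in when it is done.

Besides the shell and the picture viewer there is one more tool, called after "Emit:" by a JSON object that holds its "name" and its "arguments". move_arm: Moves the arm, as the interface text tells. Its arguments: {"type":"object","properties":{"series":{"type":"array"}},"required":["series"]}

```bash
mkdir -p pics; python3 - <<'E'
from workcell import monitor, vision, ctrl
import cv2
print(monitor.get_state())
for n in("top","side"):
    im=vision.camera(n); cv2.imwrite(f"pics/{n}0.png",im[:,:,::-1]); print(vision.camera_info(n))
E
```

```text
{'time': 0.0, 'joint_positions': array([-8.00492726e+01,  2.05986826e+01,  8.65985069e+01,  5.84780550e-04,
        7.29094896e+01, -6.59249594e+00]), 'qd': array([-0.03105472,  0.03139839,  0.03233232,  0.04993708, -0.02812728,
        0.05162761]), 'joint_torque': array([ 1.98326372e-03, -5.27605140e+01, -2.78619361e+01,  1.44714172e-04,
        1.32636222e-02,  1.26350974e-05]), 'tool_pos': array([ 0.17073922, -0.57445761,  0.21684904]), 'tcp_rot': array([-89.98719753,   0.10590961, -73.45693718]), 'force': array([0.40029625, 0.09594301, 0.35090264]), 'moment': array([0.06028276, 0.02716314, 0.05001065]), 'gripper_width': 0.08552531623778929}
{'fx': 382.86209867918507, 'fy': 382.86209867918507, 'cx': 286.35780728526, 'cy': 206.29703205300086, 'D': array([0.01092425, 0.        , 0.        , 0.        , 0.        ]), 'R': array([[-0.04893166, -0.99877578,  0.00725509],
       [-0.97287024,  0.04601555, -0.22672905],
       [ 0.22611764, -0.01815249, -0.97393085]]), 't': array([0.01952024, 0.62198607, 1.08374747])}
{'fx': 537.1209236615449, 'fy': 537.1209236615449, 'cx': 274.6202938360247, 'cy': 211.44965377680242, 'D': array([-0.21129055,  0.        ,  0.        ,  0.        ,  0.        ]), 'R': array([[-0.91039042, -0.41331271,  0.01902339],
       [-0.27448113,  0.56890876, -0.77524379],
       [ 0.30959554, -0.71099608, -0.63137562]]), 't': array([0.5494123 , 0.27264389, 1.63596105])}
```

View pics/top0.png

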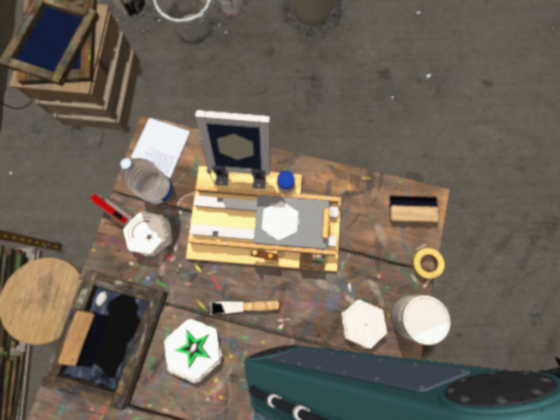

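View pics/side0.png

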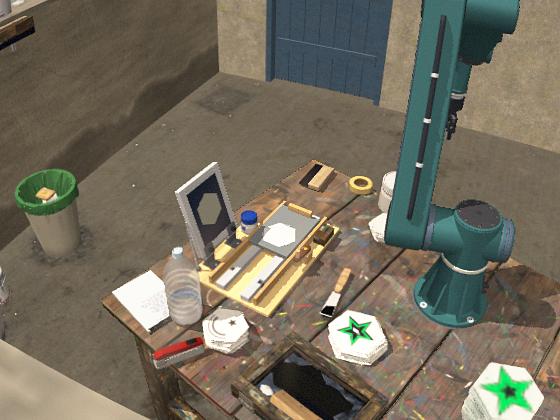

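```bash
python3 - <<'E'
import cv2
a=cv2.imread("pics/top0.png")[160:280,180:350]; cv2.imwrite("pics/t0c.png",cv2.resize(a,None,fx=4.6,fy=4.6,interpolation=cv2.INTER_CUBIC))
a=cv2.imread("pics/side0.png")[190:320,190:350]; cv2.imwrite("pics/s0c.png",cv2.resize(a,None,fx=4.6,fy=4.6,interpolation=cv2.INTER_CUBIC))
E
```

```text
(no output)
```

View pics/t0c.png

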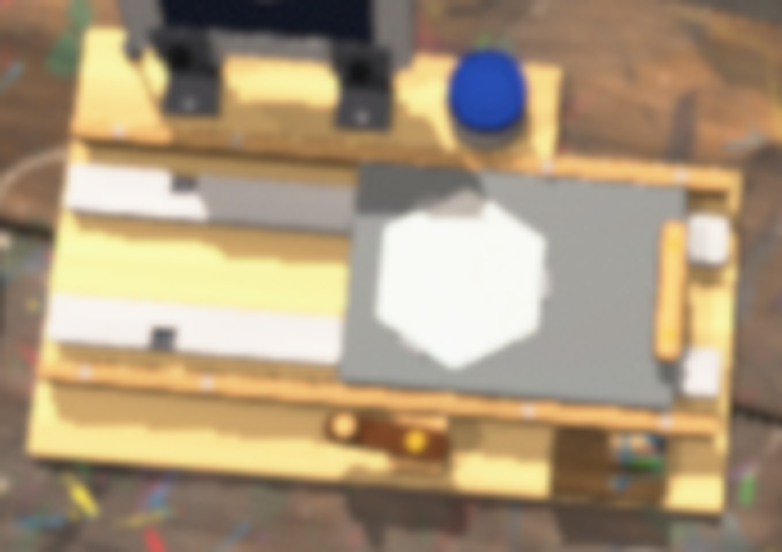

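View pics/s0c.png

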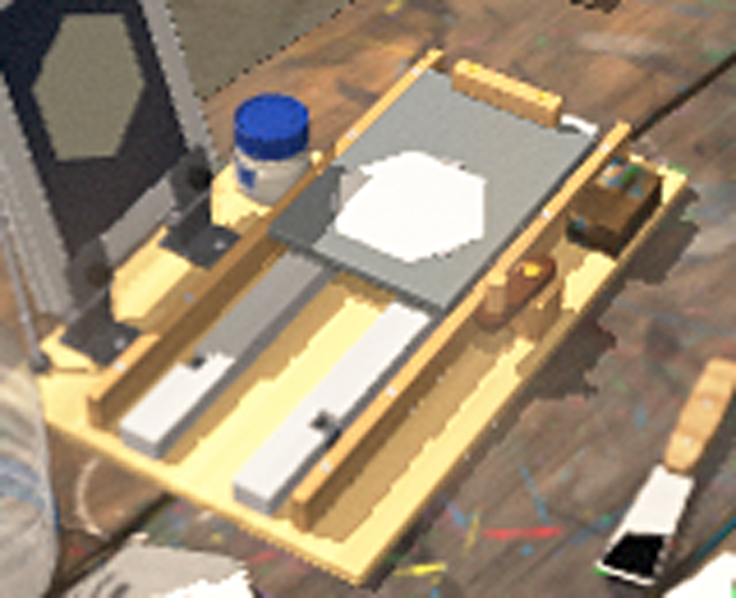

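```bash
cat > h.py <<'E'
import numpy as np, cv2
from workcell import monitor, vision, ctrl
def ray(n,p,z):
    c=vision.camera_info(n);K=np.array([[c['fx'],0,c['cx']],[0,c['fy'],c['cy']],[0,0,1]])
    u=cv2.undistortPoints(np.array([[p]],float),K,c['D'])[0,0]
    R=c['R'];o=-R.T@c['t'];d=R.T@np.array([u[0],u[1],1]);return o+d*(z-o[2])/d[2]
def proj(n,X):
    c=vision.camera_info(n);K=np.array([[c['fx'],0,c['cx']],[0,c['fy'],c['cy']],[0,0,1]])
    return cv2.projectPoints(np.array(X,float).reshape(-1,3),cv2.Rodrigues(c['R'])[0],c['t'],K,c['D'])[0][:,0]
def T(p): return ((p[0]+.5)/4.6-.5+180,(p[1]+.5)/4.6-.5+160)
def S(p): return ((p[0]+.5)/4.6-.5+190,(p[1]+.5)/4.6-.5+190)
E
cat > m.py <<'E'
from h import *
pts=[("top",T((30,455)),(-135,140,15)),("top",T((722,512)),(-135,-325,15)),
("side",S((360,583)),(-135,140,15)),("side",S((687,172)),(-135,-325,15)),
("top",T((164,339)),(-52.5,55,35)),("top",T((184,184)),(52.5,55,35)),
("side",S((326,422)),(-52.5,55,35)),("side",S((200,362)),(52.5,55,35)),("top",T((415,440)),(-110,-120,65)),("side",S((530,268)),(-110,-120,65))]
from scipy.optimize import least_squares
W=np.array([ray(n,p,m[2]/1e3)[:2] for n,p,m in pts]);M=np.array([m[:2] for *_,m in pts])/1e3
def f(q):
    c,s=np.cos(q[2]),np.sin(q[2]);return (W-(M@np.array([[c,s],[-s,c]])+q[:2])).ravel()
r=least_squares(f,[.6,0,0],loss='soft_l1',f_scale=.003)
print(r.x[:2],np.degrees(r.x[2]));print((f(r.x)*1e3).round(1).reshape(-1,2))
np.save("base.npy",r.x)
c,s=np.cos(r.x[2]),np.sin(r.x[2]);R=np.array([[c,-s],[s,c]])
def loc(w): return (R.T@(w[:2]-r.x[:2])*1e3).round(1)
for nm,n,p,z in [("peg","top",T((343,425)),.091),("peg","side",S((496,281)),.091),("barR top","top",T((684,290)),.079),("barL top","top",T((658,290)),.079),
 ("boardlead","top",T((350,275)),.057),("leadcorner","side",S((445,308)),.057),("leadcorner2","side",S((270,230)),.057),
 ("blockTL","top",T((553,430)),.045),("blockBR","top",T((665,500)),.045),("bar-side near top","side",S((560,97)),.079),("bar-side far top","side",S((458,62)),.079),
 ("card c","top",T((461,279)),.058)]:
    w=ray(n,p,z);print(nm,n,w.round(4),loc(w))
E
python3 m.py
```

```text
[0.6014293 0.1500591] -7.12859841990175
[[ 0.9 -2.6]
 [-1.2  1.1]
 [-1.3  6.7]
 [ 0.9 -1.1]
 [ 0.  -0.9]
 [ 1.6 -2.1]
 [-0.7  0.8]
 [-3.3  0.3]
 [ 0.7  0.7]
 [ 1.3 -0. ]]
peg top [0.487  0.0892 0.091 ] [-106.   -74.6]
peg side [0.4855 0.0929 0.091 ] [-107.9  -71.1]
barR top top [ 0.5648 -0.1322  0.079 ] [  -1.4 -284.7]
barL top top [ 0.5655 -0.1155  0.079 ] [  -2.7 -267.9]
boardlead top [0.5893 0.0841 0.057 ] [ -3.9 -67. ]
leadcorner side [0.5192 0.0989 0.057 ] [-75.3 -61. ]
leadcorner2 side [0.6628 0.0795 0.057 ] [ 69.6 -62.4]
blockTL top [ 0.4823 -0.0442  0.045 ] [ -94.1 -207.6]
blockBR top [ 0.4337 -0.1141  0.045 ] [-133.6 -282.9]
bar-side near top side [ 0.5233 -0.1237  0.079 ] [ -43.6 -281.3]
bar-side far top side [ 0.6082 -0.1292  0.079 ] [  41.4 -276.3]
card c top [0.5829 0.0112 0.058 ] [  -1.2 -140.1]
```

```bash
cat >> h.py <<'E'
from scipy.spatial.transform import Rotation as Ro
B=np.load("base.npy")
def b2w(p):
    c,s=np.cos(B[2]),np.sin(B[2]);return np.array([B[0]+(c*p[0]-s*p[1])/1e3,B[1]+(s*p[0]+c*p[1])/1e3,p[2]/1e3])
def w2b(w):
    c,s=np.cos(B[2]),np.sin(B[2]);d=np.array(w[:2])-B[:2];return np.array([c*d[0]+s*d[1],-s*d[0]+c*d[1],w[2]])*1e3
BY=np.degrees(B[2])
def plan(pb,yaw,n,claw=255):
    s=monitor.get_state();p=s['tool_pos'];r,pt,y=s['tcp_rot']
    w=b2w(pb);dy=(yaw-y+180)%360-180;out=[]
    for i in range(n):
        Rm=Ro.from_euler('xyz',[r,pt,y+dy*i/n],degrees=True).as_matrix()
        out+=[claw]+[round(float(v),2) for v in Rm.T@((w-p)/n*100)]+[round(-dy/n,2)]
    for i in range(0,len(out),25): print(out[i:i+25])
def st():
    s=monitor.get_state();print(round(s['time'],2),'base',w2b(s['tool_pos']).round(1),s['tcp_rot'].round(2),s['force'].round(2),round(s['gripper_width'],4),s['joint_positions'].round(1))
E
python3 - <<'E'
from h import *
for z in(0,.15,.25): print(ray("top",(422,318),z),ray("top",(364,323),z))
plan((0,-322,180),BY,15)
E
```

```text
[ 0.27524028 -0.40209683  0.        ] [ 0.26922134 -0.22654777  0.        ]
[ 0.28599428 -0.35035997  0.15      ] [ 0.28072999 -0.19682102  0.15      ]
[ 0.29316362 -0.31586872  0.25      ] [ 0.28840243 -0.17700318  0.25      ]
[255, -1.85, 0.25, 3.27, np.float64(-4.42), 255, -1.59, 0.25, 3.4, np.float64(-4.42), 255, -1.32, 0.25, 3.51, np.float64(-4.42), 255, -1.05, 0.25, 3.6, np.float64(-4.42), 255, -0.77, 0.25, 3.67, np.float64(-4.42)]
[255, -0.48, 0.25, 3.72, np.float64(-4.42), 255, -0.19, 0.25, 3.75, np.float64(-4.42), 255, 0.1, 0.25, 3.75, np.float64(-4.42), 255, 0.39, 0.25, 3.73, np.float64(-4.42), 255, 0.67, 0.25, 3.69, np.float64(-4.42)]
[255, 0.95, 0.25, 3.63, np.float64(-4.42), 255, 1.23, 0.24, 3.54, np.float64(-4.42), 255, 1.5, 0.24, 3.44, np.float64(-4.42), 255, 1.76, 0.24, 3.31, np.float64(-4.42), 255, 2.01, 0.24, 3.17, np.float64(-4.42)]
```

Emit:
{"name": "move_arm", "arguments": {"series": [255,0,0,3.7,-4,255,0,0,3.7,-4,255,0,0,3.7,-4,255,0,0,3.7,-4,255,0,0,3.7,-4]}}

```text
time: 0.52
tool_pos: [0.3362, -0.4999, 0.2142]
tcp_rot: [-90.1, 0.2, -53.4]
force: [0.1, -0.7, -0.3]
gripper_width: 0.0256
```

```bash
python3 - <<'E'
from h import *
st(); plan((0,-322,180),BY,11)
E
```

```text
0.52 base [-182.5 -677.8  214.2] [-90.14   0.24 -53.4 ] [ 0.13 -0.68 -0.31] 0.0256 [-62.5  21.1  86.3  -0.2  72.9  -9.1]
[255, -1.19, 0.31, 3.44, np.float64(-4.21), 255, -0.93, 0.31, 3.51, np.float64(-4.21), 255, -0.67, 0.31, 3.57, np.float64(-4.21), 255, -0.41, 0.3, 3.61, np.float64(-4.21), 255, -0.14, 0.3, 3.63, np.float64(-4.21)]
[255, 0.12, 0.3, 3.63, np.float64(-4.21), 255, 0.39, 0.3, 3.62, np.float64(-4.21), 255, 0.65, 0.3, 3.58, np.float64(-4.21), 255, 0.91, 0.3, 3.52, np.float64(-4.21), 255, 1.17, 0.3, 3.44, np.float64(-4.21)]
[255, 1.42, 0.3, 3.35, np.float64(-4.21)]
```

Emit:
{"name": "move_arm", "arguments": {"series": [255,-1.2,0,3.4,-4.2,255,-0.9,0,3.5,-4.2,255,-0.7,0,3.6,-4.2,255,-0.4,0.3,3.6,-4.2,255,-0.1,0.3,3.6,-4.2]}}

```text
time: 0.93
tool_pos: [0.444, -0.3442, 0.2062]
tcp_rot: [-90.0, 0.2, -31.3]
force: [1.0, 0.3, 0.7]
gripper_width: 0.0002
```

Emit:
{"name": "move_arm", "arguments": {"series": [255,0.1,0.3,3.6,-4.2,255,0.4,0.3,3.6,-4.2,255,0.7,0.3,3.6,-4.2,255,0.9,0.3,3.5,-4.2,255,1.2,0.3,3.4,-4.2]}}

```text
time: 1.35
tool_pos: [0.5454, -0.1833, 0.1891]
tcp_rot: [-89.9, 0.4, -9.3]
force: [1.0, -0.6, 1.5]
gripper_width: -0.0001
```

```bash
python3 - <<'E'
from h import *
st(); plan((0,-322,120),BY,5)
E
```

```text
1.35 base [ -14.3 -337.7  189.1] [-89.87   0.36  -9.28] [ 1.05 -0.64  1.5 ] -0.0001 [-25.5  20.3  91.3   0.   68.7 -16.2]
[255, 0.28, 1.38, 0.32, np.float64(-0.43), 255, 0.28, 1.38, 0.32, np.float64(-0.43), 255, 0.29, 1.38, 0.32, np.float64(-0.43), 255, 0.29, 1.38, 0.31, np.float64(-0.43), 255, 0.29, 1.38, 0.31, np.float64(-0.43)]
```

Emit:
{"name": "move_arm", "arguments": {"series": [255,0.4,1.3,0.2,-1,255,0.3,1.3,0.2,-1,255,0.3,1.3,0.3,0,255,0.3,1,0.3,0,255,0,0,0,0]}}

```text
time: 1.77
tool_pos: [0.5635, -0.1644, 0.1367]
tcp_rot: [-89.7, 0.4, -6.3]
force: [-1.1, -0.2, -0.6]
gripper_width: -0.0001
```

```bash
python3 - <<'E'
from h import *
st(); plan((0,-322,62),BY,9)
for n in("top","side"):
    im=vision.camera(n); 
    s=monitor.get_state()['tool_pos'].copy();s[2]-=.017
    a=im[:,:,::-1].copy();u=proj(n,s)[0];print(n,u);
    a=a[150:290,170:370];a=cv2.resize(a,None,fx=4,fy=4,interpolation=cv2.INTER_CUBIC)
    cv2.circle(a,tuple(((u-[170,150])*4).astype(int).tolist()),4,(0,0,255),1)
    cv2.imwrite(f"pics/{n}1.png",a)
E
```

```text
1.77 base [   1.4 -316.8  136.7] [-89.66   0.37  -6.32] [-1.1  -0.17 -0.64] -0.0001 [-23.2  24.5  93.    0.2  62.9 -17. ]
[255, -0.01, 0.83, -0.06, np.float64(0.09), 255, -0.01, 0.83, -0.06, np.float64(0.09), 255, -0.01, 0.83, -0.06, np.float64(0.09), 255, -0.01, 0.83, -0.06, np.float64(0.09), 255, -0.01, 0.83, -0.06, np.float64(0.09)]
[255, -0.01, 0.83, -0.06, np.float64(0.09), 255, -0.01, 0.83, -0.06, np.float64(0.09), 255, -0.01, 0.83, -0.06, np.float64(0.09), 255, -0.01, 0.83, -0.06, np.float64(0.09)]
top [341.34445213 219.90688729]
side [305.58910742 191.06942571]
```

View pics/side1.png

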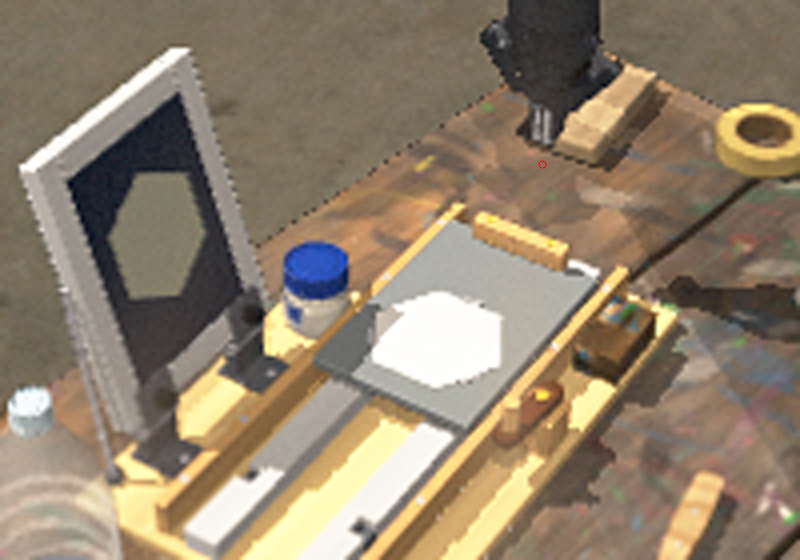

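View pics/top1.png

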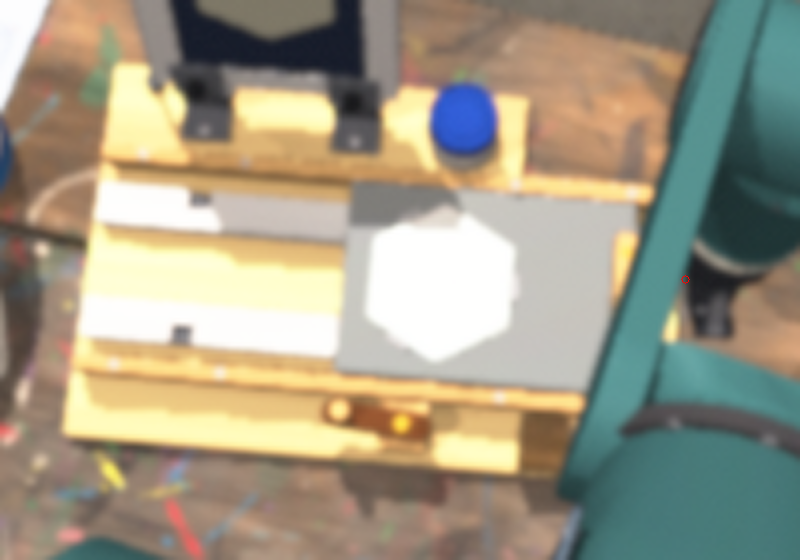

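Emit:
{"name": "move_arm", "arguments": {"series": [255,0,1.2,-0.2,0.2,255,0,1.2,-0.2,0.2,255,0,1.2,-0.1,0.2,255,0,1,0,0.2,255,0,0,0,0]}}

```text
time: 2.28
tool_pos: [0.5645, -0.1744, 0.0924]
tcp_rot: [-89.9, -0.1, -7.4]
force: [-0.0, 0.5, -0.6]
gripper_width: 0.0001
```

```bash
cat >> h.py <<'E'
def look(tag,n="side",box=(220,170,380,290),f=5):
    im=vision.camera(n); 
    s=monitor.get_state()['tool_pos'].copy();s[2]-=.017
    a=im[:,:,::-1].copy();u=proj(n,s)[0];x0,y0,x1,y1=box
    a=a[y0:y1,x0:x1];a=cv2.resize(a,None,fx=f,fy=f,interpolation=cv2.INTER_CUBIC)
    cv2.circle(a,tuple(((u-[x0,y0])*f).astype(int).tolist()),4,(0,0,255),1)
    cv2.imwrite(f"pics/{n}{tag}.png",a)
E
python3 - <<'E'
from h import *
st(); look(2)
E
```

```text
2.28 base [   3.6 -326.5   92.4] [-89.87  -0.1   -7.42] [-0.03  0.52 -0.55] 0.0001 [-24.   27.6  95.3   0.2  57.1 -16.6]
```

View pics/side2.png

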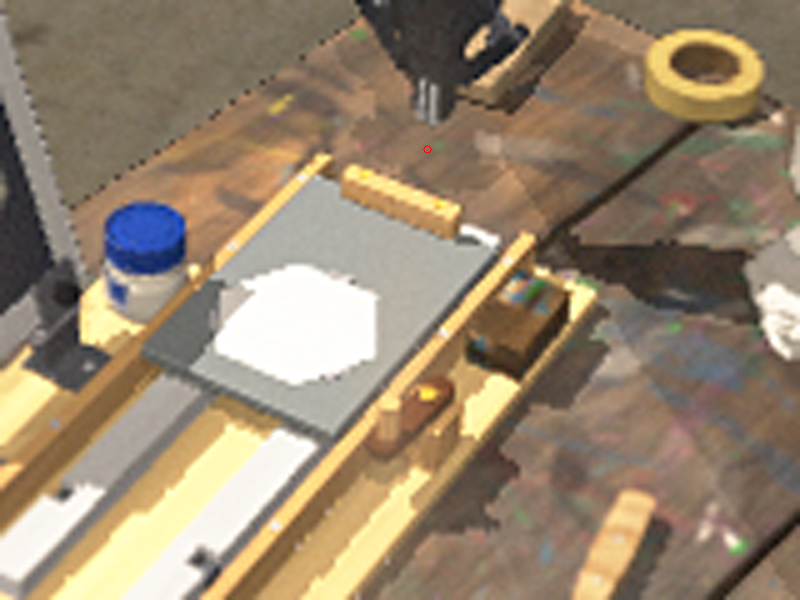

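```bash
python3 - <<'E'
from h import *
st()
for z in (.06,.075,.09,.1): print(z,w2b(ray("side",(220+430/5,170+122/5),z)))
look(3); look(3,"top",(200,160,380,290),4)
st()
E
```

```text
2.33 base [   3.9 -326.7   93.2] [-89.89  -0.13  -7.41] [ 0.72 -0.25  0.31] 0.0002 [-24.   27.5  95.2   0.2  57.2 -16.7]
0.06 [  27.53461583 -374.31576466   60.        ]
0.075 [  18.70485798 -356.61880342   75.        ]
0.09 [   9.87510013 -338.92184217   90.        ]
0.1 [   3.98859489 -327.12386801  100.        ]
2.43 base [   5.  -326.6   94.5] [-89.92  -0.26  -7.37] [-0.04 -0.43 -0.04] -0.0004 [-23.9  27.4  95.1   0.2  57.2 -16.7]
```

View pics/top3.png

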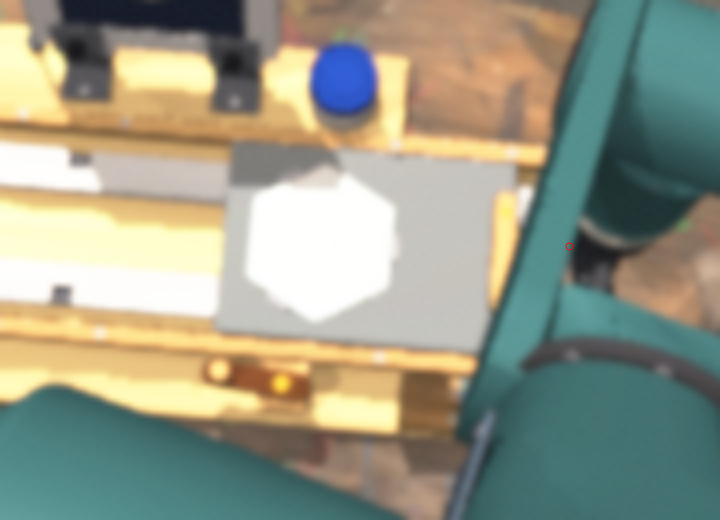

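```bash
python3 - <<'E'
from h import *
im=vision.camera("side")[:,:,::-1]; a=im[160:225,275:340]; cv2.imwrite("pics/z4.png",cv2.resize(a,None,fx=9,fy=9,interpolation=cv2.INTER_NEAREST))
s=monitor.get_state()['tool_pos']
for d in(-.017,0,.05): 
  q=s.copy();q[2]+=d;print(((proj("side",q)[0]-[275,160])*9).round())
E
```

```text
[272. 354.]
[274. 320.]
[282. 216.]
```

View pics/z4.png

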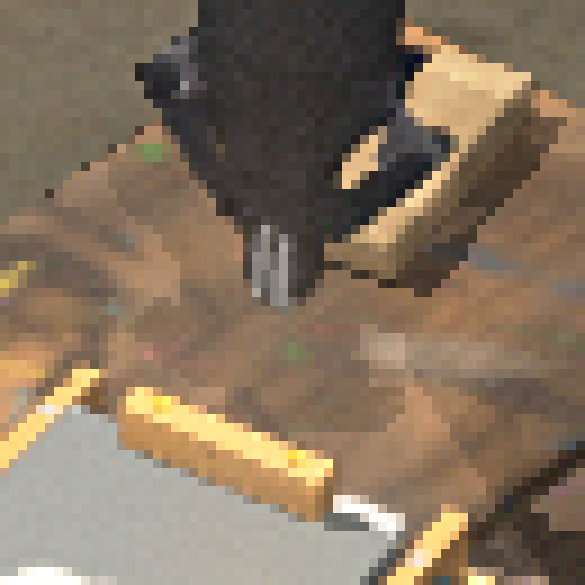

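Emit:
{"name": "move_arm", "arguments": {"series": [255,-0.3,1.2,0,0,255,-0.2,1.2,0,0,255,0,1.2,0,0,255,0,0.9,0,0,255,0,0,0,0]}}

```text
time: 2.9
tool_pos: [0.5658, -0.1757, 0.0533]
tcp_rot: [-90.1, -0.9, -7.3]
force: [-0.0, -0.7, -0.3]
gripper_width: -0.0003
```

```bash
python3 - <<'E'
from h import *
st(); 
im=vision.camera("side")[:,:,::-1]; a=im[160:225,275:340]; cv2.imwrite("pics/z5.png",cv2.resize(a,None,fx=9,fy=9,interpolation=cv2.INTER_NEAREST))
s=monitor.get_state()['tool_pos']
for d in(-.017,0,.05): 
  q=s.copy();q[2]+=d;print(((proj("side",q)[0]-[275,160])*9).round())
E
```

```text
2.9 base [   5.1 -327.7   53.3] [-90.09  -0.88  -7.34] [-0.04 -0.66 -0.31] -0.0003 [-24.   30.3  97.5   0.2  51.3 -16.8]
[267. 434.]
[270. 400.]
[277. 299.]
```

View pics/z5.png

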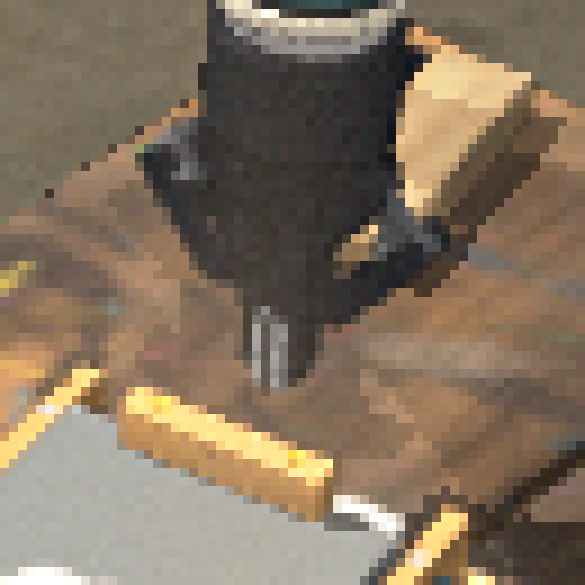

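Emit:
{"name": "move_arm", "arguments": {"series": [255,-0.3,0.4,0.8,0,255,-0.2,0.2,0.7,0,255,0,0,0.6,0,255,0,0,0.4,0,255,0,0,0.3,0]}}

```text
time: 3.37
tool_pos: [0.5666, -0.1455, 0.0498]
tcp_rot: [-90.2, -1.1, -7.4]
force: [0.5, -0.2, -0.2]
gripper_width: 0.0003
```

```bash
python3 - <<'E'
from h import *
st(); 
im=vision.camera("side")[:,:,::-1]; a=im[170:235,265:330]; cv2.imwrite("pics/z6.png",cv2.resize(a,None,fx=9,fy=9,interpolation=cv2.INTER_NEAREST))
s=monitor.get_state()['tool_pos']
for d in(-.017,0,.05): 
  q=s.copy();q[2]+=d;print(((proj("side",q)[0]-[265,170])*9).round())
E
```

```text
3.37 base [   2.1 -297.6   49.8] [-90.15  -1.15  -7.37] [ 0.49 -0.21 -0.19] 0.0003 [-21.2  30.   98.8   0.2  50.  -14. ]
[327. 397.]
[329. 363.]
[336. 262.]
```

View pics/z6.png

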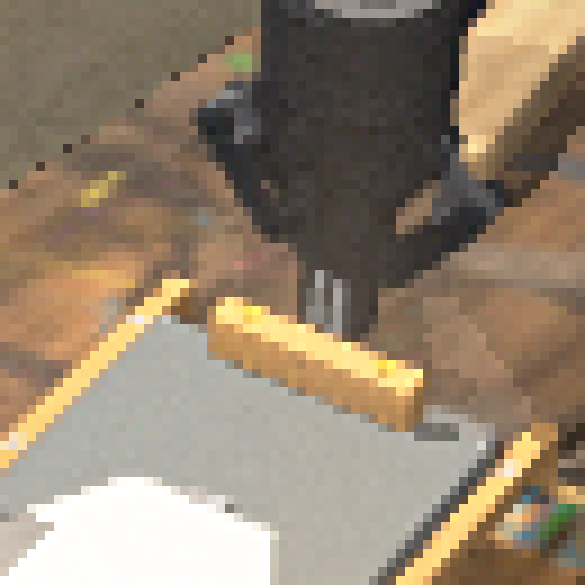

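Emit:
{"name": "move_arm", "arguments": {"series": [255,0,0,0.4,0,255,0,0,0.4,0,255,0,0,0.4,0,255,0,0,0.4,0,255,0,0,0.4,0]}}

```text
time: 3.83
tool_pos: [0.5701, -0.1262, 0.0502]
tcp_rot: [-90.4, -1.2, -7.3]
force: [-0.2, -4.6, -1.6]
gripper_width: 0.0002
```

```bash
python3 - <<'E'
from h import *
st(); look(7); 
E
```

```text
3.83 base [   3.2 -278.    50.2] [-90.39  -1.25  -7.27] [-0.21 -4.57 -1.6 ] 0.0002 [-19.2  29.9  99.1  -0.2  49.7 -11.8]
```

View pics/side7.png

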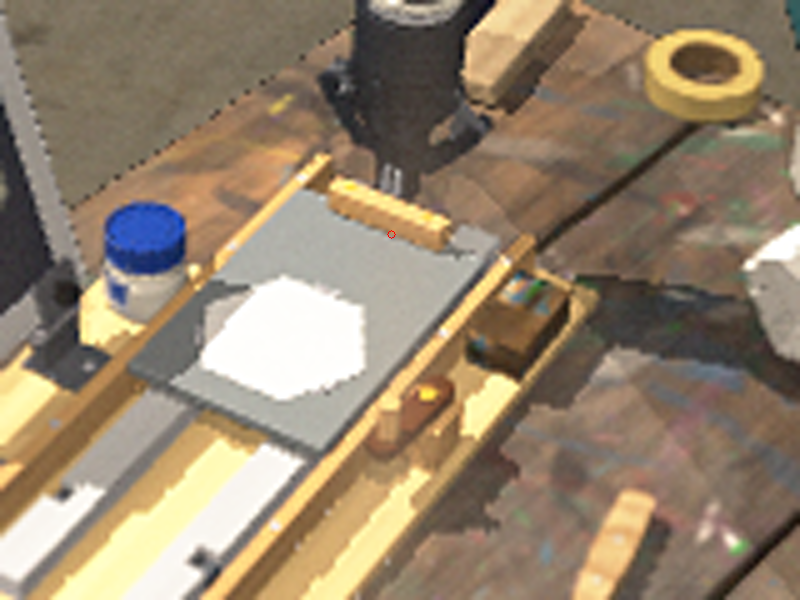

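Emit:
{"name": "move_arm", "arguments": {"series": [255,0,0,0.6,0,255,0,0,0.7,0,255,0,0,0.7,0,255,0,0,0.7,0,255,0,0,0.7,0]}}

```text
time: 4.3
tool_pos: [0.5751, -0.0913, 0.0503]
tcp_rot: [-90.5, -1.3, -7.3]
force: [0.1, -5.0, 0.2]
gripper_width: -0.0001
```

Emit:
{"name": "move_arm", "arguments": {"series": [255,0,0,0.7,0,255,0,0,0.7,0,255,0,0,0.7,0,255,0,0,0.6,0,255,0,0,0.5,0]}}

```text
time: 4.72
tool_pos: [0.5794, -0.0558, 0.0503]
tcp_rot: [-90.5, -1.3, -7.2]
force: [-1.1, -5.2, 0.4]
gripper_width: 0.0003
```

```bash
python3 - <<'E'
from h import *
st(); look(8); 
E
```

```text
4.72 base [   3.7 -207.    50.3] [-90.54  -1.3   -7.22] [-1.1  -5.23  0.38] 0.0003 [-12.   29.8  99.3  -0.6  49.6  -4.4]
```

View pics/side8.png

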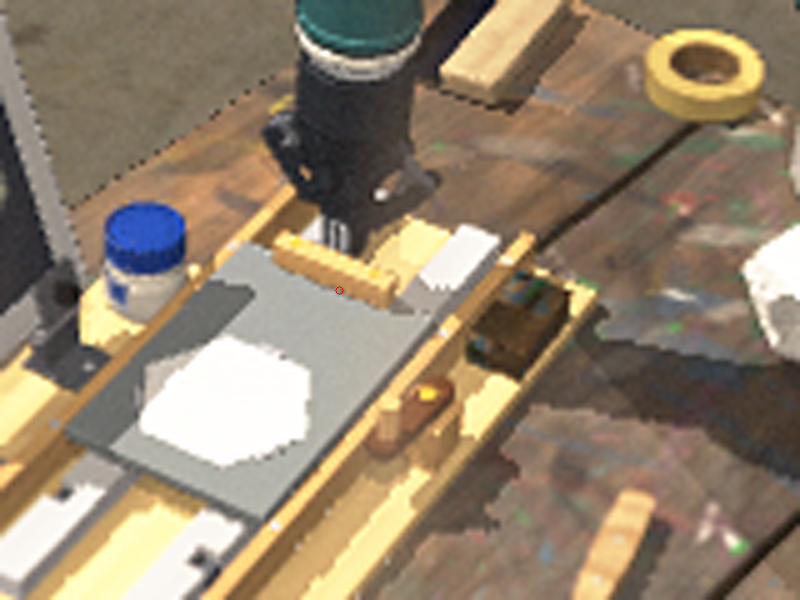

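Emit:
{"name": "move_arm", "arguments": {"series": [255,0,0,0.7,0,255,0,0,0.7,0,255,0,0,0.6,0,255,0,0,0.5,0,255,0,0,0.4,0]}}

```text
time: 5.18
tool_pos: [0.5832, -0.0248, 0.0503]
tcp_rot: [-90.6, -1.3, -7.2]
force: [0.1, -5.5, 0.7]
gripper_width: -0.0004
```

Emit:
{"name": "move_arm", "arguments": {"series": [255,0,0,0.3,0,255,0,0,0.2,0,255,0,0,0.2,0,255,0,0,0.2,0,255,0,0,0.2,0]}}

```text
time: 5.6
tool_pos: [0.5843, -0.0125, 0.0501]
tcp_rot: [-90.6, -1.2, -7.2]
force: [-0.2, -2.1, -1.7]
gripper_width: 0.0002
```

```bash
python3 - <<'E'
from h import *
st(); look(9); 
E
```

```text
5.6 base [   3.2 -163.4   50.1] [-90.59  -1.25  -7.17] [-0.23 -2.11 -1.71] 0.0002 [-7.6 30.  98.9 -0.8 49.9  0. ]
```

View pics/side9.png

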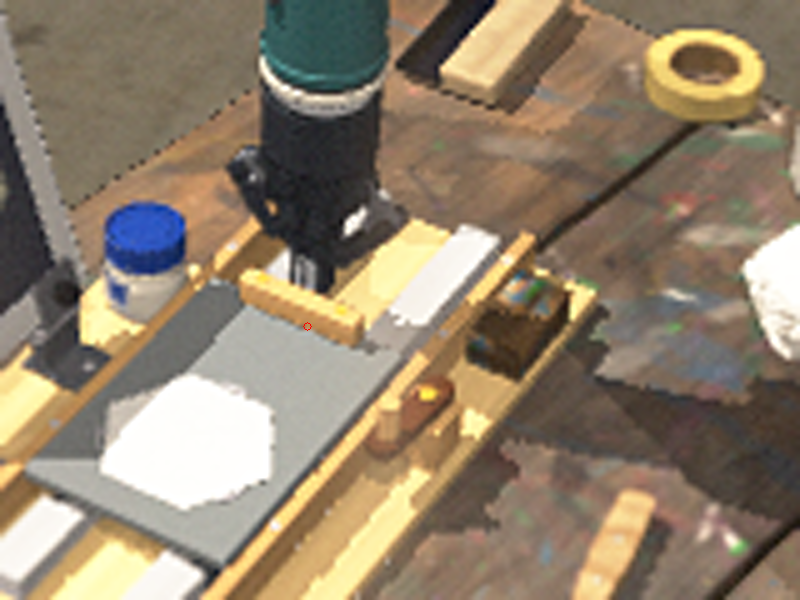

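Emit:
{"name": "move_arm", "arguments": {"series": [255,0,0,0.2,0,255,0,0,0.2,0,255,0,0,0.2,0,255,0,0,0.2,0,255,0,0,0.2,0]}}

```text
time: 6.07
tool_pos: [0.5852, -0.0024, 0.05]
tcp_rot: [-90.7, -1.2, -7.1]
force: [-2.5, -15.3, 0.9]
gripper_width: -0.0
```

```bash
python3 - <<'E'
from h import *
st(); look(10,"side",(170,190,330,310)); 
E
```

```text
6.07 base [   2.8 -153.3   50. ] [-90.69  -1.2   -7.1 ] [ -2.46 -15.31   0.85] -0.0 [-6.5 30.1 98.8 -0.9 50.   1.2]
```

View pics/side10.png

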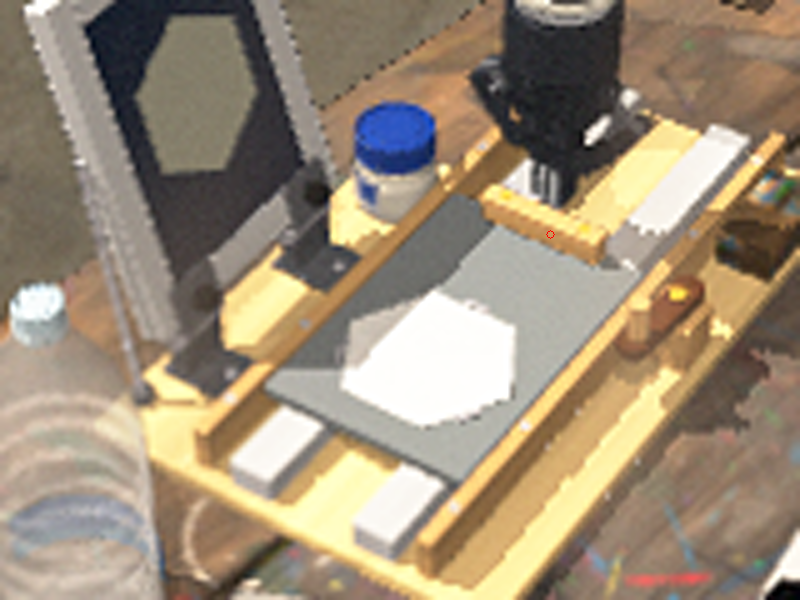

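Emit:
{"name": "move_arm", "arguments": {"series": [255,0,0,-0.3,0,255,0,0,-0.8,0,255,0,0,-1.2,0,255,0,-1,-1,0,255,0,-2,0,0]}}

```text
time: 6.53
tool_pos: [0.5771, -0.0354, 0.078]
tcp_rot: [-90.6, -0.8, -7.1]
force: [1.1, -0.4, 0.3]
gripper_width: 0.0001
```

```bash
python3 - <<'E'
from h import *
st(); look(11,"side",(170,190,330,310)); look(11,"top",(180,160,350,280),4.6)
a=cv2.imread("pics/side11.png")
P=lambda p:proj("side",b2w(p))[0]
for nm,z in(("seated",27),("riding",35)):
  print(nm,[((P((x,y,z+h))-[170,190])*5+2).round().tolist() for x,y,h in((-75,75,22),(75,75,22),(-75,-145,22),(-45,-145,44),(45,-145,44))])
# brightness card mask centroid
im=vision.camera("top");m=(im.min(2)>225).astype(np.uint8);m[:160]=0;m[280:]=0;m[:,:180]=0;m[:,350:]=0
n,l,s,c=cv2.connectedComponentsWithStats(m)
for i in range(1,n):
  if s[i,4]>60:print(s[i],c[i],w2b(ray("top",c[i],.05)))
E
```

```text
6.53 base [  -1.1 -187.1   78. ] [-90.56  -0.77  -7.07] [ 1.12 -0.41  0.31] 0.0001 [-10.   27.5  98.2  -0.7  53.5  -2.5]
seated [[468.0, 477.0], [264.0, 381.0], [648.0, 268.0], [610.0, 226.0], [493.0, 178.0]]
riding [[468.0, 468.0], [264.0, 372.0], [649.0, 259.0], [611.0, 217.0], [493.0, 169.0]]
[194 196  18  10 155] [202.79354839 200.66451613] [ 43.42672904 101.37995968  50.        ]
[215 204  38  33 934] [233.23554604 218.7248394 ] [-5.75170262  2.04194914 50.        ]
[190 223  19  12 178] [198.95505618 228.66292135] [-44.18141881 102.04235432  50.        ]
[283 232  13   8  75] [288.49333333 235.62666667] [ -44.69829129 -169.72894758   50.        ]
[301 233  16  10  90] [309.84444444 236.57777778] [ -42.65064193 -234.23507423   50.        ]
```

View pics/side11.png

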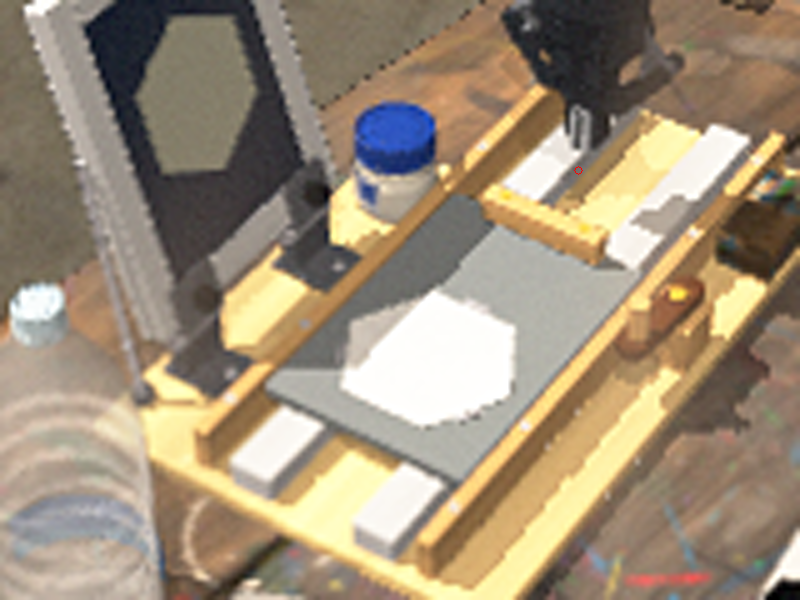

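View pics/top11.png

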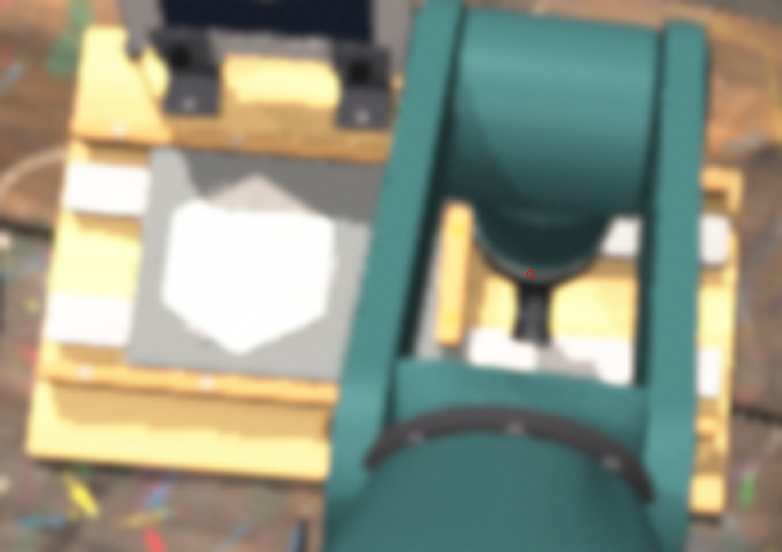

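```bash
python3 - <<'E'
from h import *
plan((-143,-72,140),BY,5)
plan((-1,-187,140),BY,5)
E
```

```text
[255, -2.87, -1.27, 2.27, np.float64(0.01), 255, -2.87, -1.27, 2.27, np.float64(0.01), 255, -2.87, -1.27, 2.27, np.float64(0.01), 255, -2.87, -1.27, 2.27, np.float64(0.01), 255, -2.87, -1.27, 2.27, np.float64(0.01)]
[255, -0.04, -1.18, -0.03, np.float64(0.01), 255, -0.04, -1.18, -0.03, np.float64(0.01), 255, -0.04, -1.18, -0.03, np.float64(0.01), 255, -0.04, -1.18, -0.03, np.float64(0.01), 255, -0.04, -1.18, -0.03, np.float64(0.01)]
```

Emit:
{"name": "move_arm", "arguments": {"series": [255,0,-3,0,0,255,-0.5,-3,0,0,255,-2,-0.5,1,0,255,-2.9,0,2,0,255,-2.9,0,2.2,0]}}

```text
time: 7.1
tool_pos: [0.5076, 0.0239, 0.1459]
tcp_rot: [-90.5, -1.6, -7.5]
force: [-0.7, 0.4, -0.3]
gripper_width: -0.0001
```

```bash
python3 - <<'E'
from h import *
st();plan((-143,-72,140),BY,5)
E
```

```text
7.1 base [ -77.5 -136.9  145.9] [-90.52  -1.58  -7.46] [-0.67  0.4  -0.29] -0.0001 [ -4.6  17.  103.8  -0.7  57.6   3.2]
[255, -1.32, 0.07, 1.29, np.float64(-0.07), 255, -1.32, 0.07, 1.29, np.float64(-0.07), 255, -1.32, 0.07, 1.29, np.float64(-0.07), 255, -1.32, 0.07, 1.3, np.float64(-0.07), 255, -1.31, 0.07, 1.3, np.float64(-0.07)]
```

Emit:
{"name": "move_arm", "arguments": {"series": [255,-1.6,0,1.6,0,255,-1.6,0,1.6,0,255,-1.5,0,1.4,0,255,-1.2,0.5,1,0,255,-0.3,0.5,0.4,0]}}

```text
time: 7.52
tool_pos: [0.4442, 0.0963, 0.1331]
tcp_rot: [-90.4, -1.3, -7.5]
force: [-0.8, 0.4, -0.1]
gripper_width: -0.0003
```

```bash
python3 - <<'E'
from h import *
st();plan((-143,-72,84),BY,5);look(12,"side",(240,190,380,300),5.5);look(12,"top",(180,160,350,280),4.6)
im=cv2.imread("pics/side12.png")
E
```

```text
7.52 base [-149.4  -72.9  133.1] [-90.39  -1.32  -7.45] [-0.81  0.37 -0.07] -0.0003 [  4.1  14.2 110.6  -0.8  54.   12. ]
[255, 0.1, 0.98, 0.03, np.float64(-0.06), 255, 0.1, 0.98, 0.03, np.float64(-0.06), 255, 0.1, 0.98, 0.02, np.float64(-0.06), 255, 0.1, 0.98, 0.02, np.float64(-0.06), 255, 0.1, 0.98, 0.02, np.float64(-0.06)]
```

View pics/side12.png

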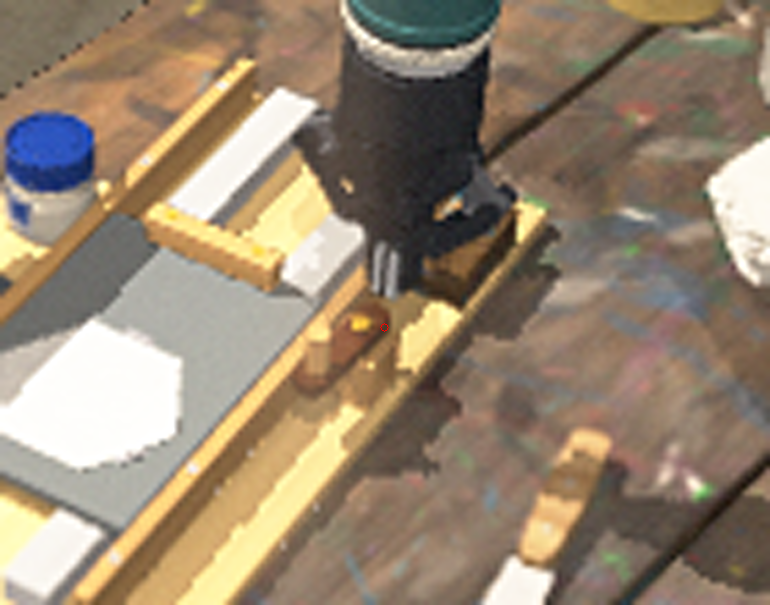

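View pics/top12.png

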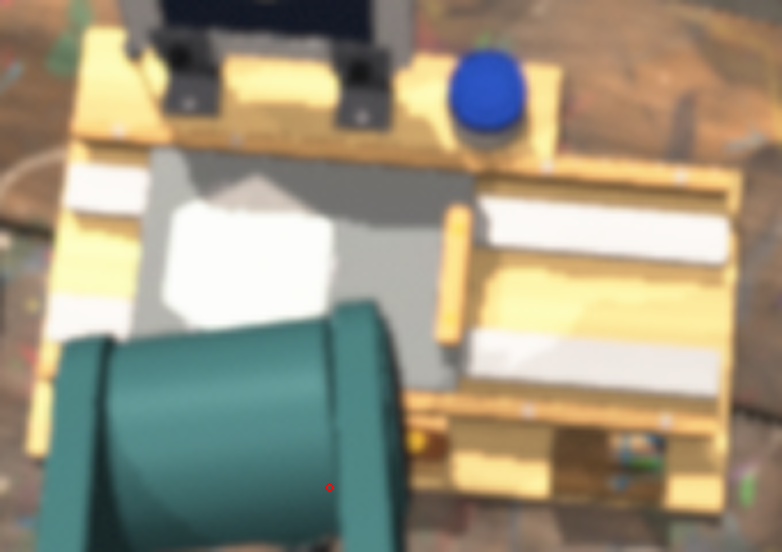

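Emit:
{"name": "move_arm", "arguments": {"series": [255,0.1,1.1,0,0,255,0.2,1.1,0,0,255,0.2,1.1,0,0,255,0.1,1,0,0,255,0,0.5,0,0]}}

```text
time: 8.03
tool_pos: [0.4608, 0.0912, 0.0847]
tcp_rot: [-90.4, -1.8, -7.5]
force: [-0.2, -0.5, -0.7]
gripper_width: -0.0002
```

```bash
python3 - <<'E'
from h import *
st();look(13,"side",(265,205,345,275),9)
for p in [(-107,-75,91),(-110,-120,63)]: print(((proj("side",b2w(p))[0]-[265,205])*9))
s=w2b(monitor.get_state()['tool_pos'])
for p in [(s[0],s[1],s[2]),(s[0],s[1],s[2]-17)]: print(((proj("side",b2w(p))[0]-[265,205])*9))
E
```

```text
8.03 base [-132.2  -75.9   84.7] [-90.4   -1.84  -7.45] [-0.24 -0.46 -0.73] -0.0002 [  3.4  19.5 112.1  -1.   46.7  11.5]
[295.19251811 403.74882592]
[361.53037817 391.08877056]
[360.18750896 443.83788162]
[357.42976929 479.29751365]
```

View pics/side13.png

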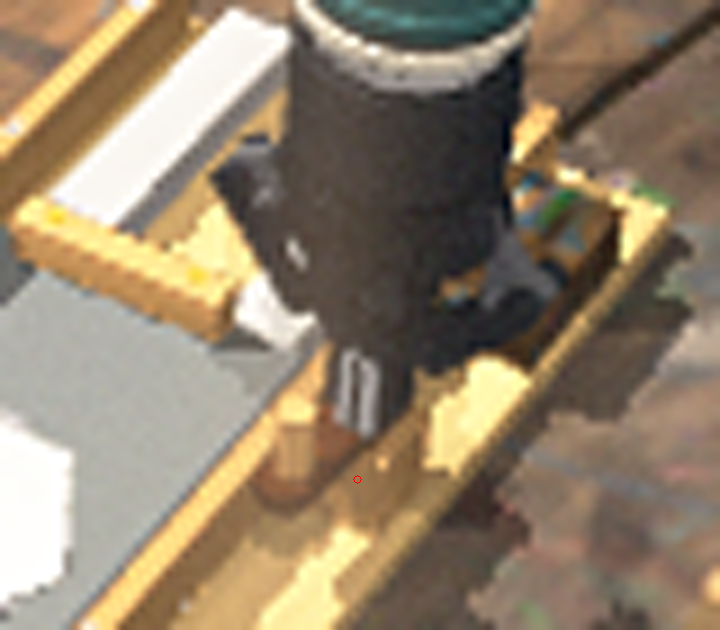

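Emit:
{"name": "move_arm", "arguments": {"series": [255,0,0.4,0,0,255,0.2,0.2,0,0,255,0.3,0,0,0,255,0.3,0,0,0,255,0.3,0,0,0]}}

```text
time: 8.5
tool_pos: [0.4739, 0.088, 0.0786]
tcp_rot: [-90.4, -1.8, -7.5]
force: [-0.0, 1.1, -0.3]
gripper_width: -0.0003
```

```bash
python3 - <<'E'
from h import *
st();look(14,"side",(265,205,345,275),9)
E
```

```text
8.5 base [-118.8  -77.4   78.6] [-90.42  -1.83  -7.55] [-0.03  1.08 -0.29] -0.0003 [  2.9  20.9 110.9  -1.   46.5  11.2]
```

View pics/side14.png

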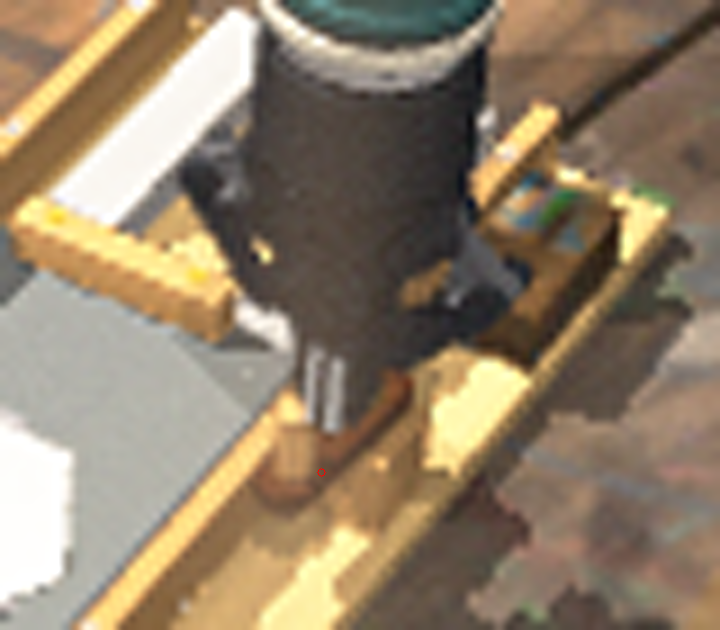

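Emit:
{"name": "move_arm", "arguments": {"series": [255,0.3,0,0,0,255,0.3,0,0.1,0,255,0.3,0,0,0,255,0.3,0,0.1,0,255,0.2,0,0,0]}}

```text
time: 8.97
tool_pos: [0.4914, 0.0884, 0.0804]
tcp_rot: [-90.4, -2.0, -7.5]
force: [-0.1, -0.1, -0.3]
gripper_width: 0.0002
```

```bash
python3 - <<'E'
from h import *
st();look(15,"side",(265,205,345,275),9)
E
```

```text
8.97 base [-101.6  -74.8   80.4] [-90.38  -2.03  -7.53] [-0.07 -0.13 -0.32] 0.0002 [  2.8  21.7 108.9  -1.   47.4  11.1]
```

View pics/side15.png

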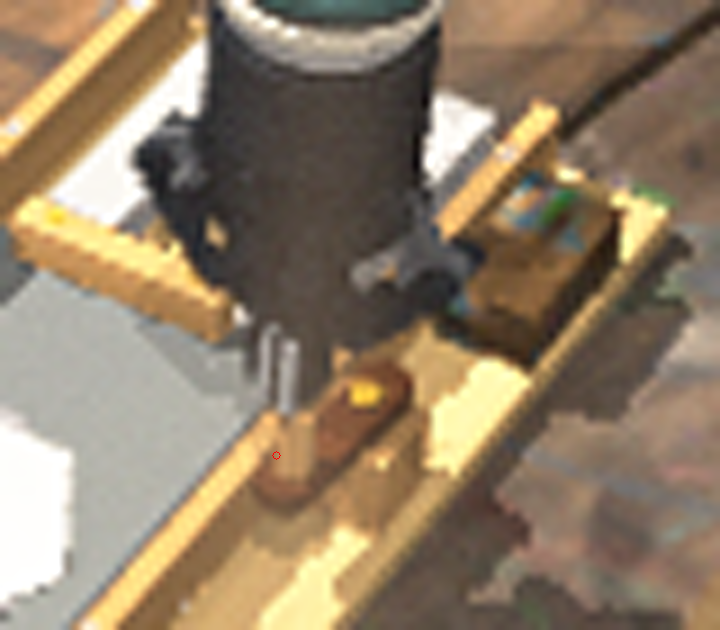

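Emit:
{"name": "move_arm", "arguments": {"series": [255,0,-1,0,0,255,-2,0,0,0,255,-2.2,0,0,0,255,-0.5,1,0,0,255,0,1,0,0]}}

```text
time: 9.43
tool_pos: [0.4474, 0.0947, 0.0725]
tcp_rot: [-90.3, -2.4, -7.5]
force: [1.2, 0.0, 0.1]
gripper_width: -0.0
```

```bash
python3 - <<'E'
from h import *
st();look(16,"side",(265,205,345,275),9)
E
```

```text
9.43 base [-146.   -74.    72.5] [-90.32  -2.39  -7.54] [1.16 0.02 0.1 ] -0.0 [  4.   19.7 114.7  -1.1  43.4  12.3]
```

View pics/side16.png

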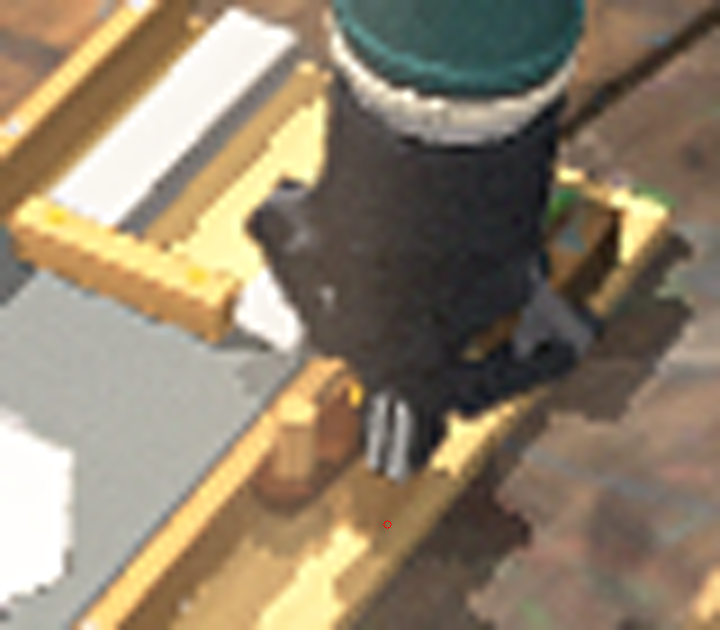

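Emit:
{"name": "move_arm", "arguments": {"series": [255,0.1,0.8,0,0,255,0.2,0.4,0,0,255,0.3,0,0,0,255,0.3,0,0,0,255,0.3,0,0,0]}}

```text
time: 9.9
tool_pos: [0.4622, 0.0925, 0.0582]
tcp_rot: [-90.4, -2.3, -7.6]
force: [-0.9, -0.1, 0.2]
gripper_width: 0.0002
```

```bash
python3 - <<'E'
from h import *
st();look(17,"side",(265,205,345,275),9)
E
```

```text
9.9 base [-131.   -74.4   58.2] [-90.35  -2.27  -7.55] [-0.92 -0.14  0.22] 0.0002 [  3.6  22.1 113.6  -1.2  42.2  12. ]
```

View pics/side17.png

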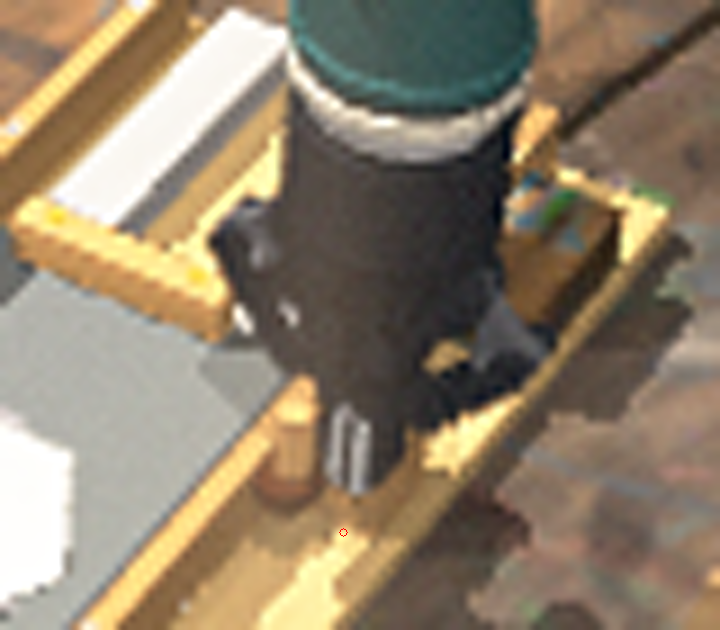

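Emit:
{"name": "move_arm", "arguments": {"series": [255,0,-0.5,0,0,255,0.2,0,0,0,255,0.3,0,0,0,255,0.3,0,0,0,255,0.3,0,0,0]}}

```text
time: 10.37
tool_pos: [0.4745, 0.0909, 0.0648]
tcp_rot: [-90.3, -2.3, -7.6]
force: [-0.3, 0.2, -0.8]
gripper_width: 0.0002
```

```bash
python3 - <<'E'
from h import *
st();look(18,"side",(265,205,345,275),9)
E
```

```text
10.37 base [-118.6  -74.5   64.8] [-90.34  -2.29  -7.58] [-0.34  0.19 -0.84] 0.0002 [  3.3  22.1 111.9  -1.1  43.8  11.6]
```

View pics/side18.png

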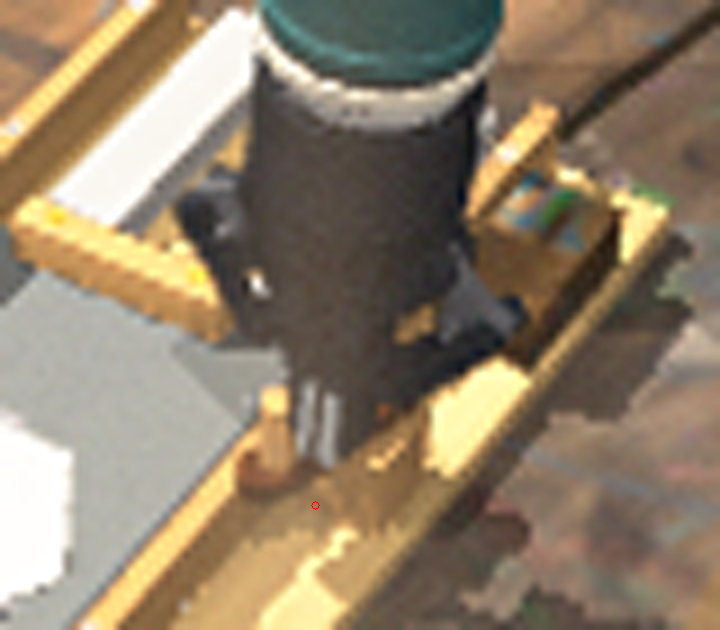

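Emit:
{"name": "move_arm", "arguments": {"series": [255,0.5,0,0,0,255,0.5,0,0,0,255,0.5,0,0,0,255,0.5,0,0,0,255,0.4,0,0,0]}}

```text
time: 10.83
tool_pos: [0.4986, 0.087, 0.0651]
tcp_rot: [-90.4, -2.1, -7.6]
force: [-1.1, 0.8, -0.5]
gripper_width: 0.0001
```

```bash
python3 - <<'E'
from h import *
st();look(19,"side",(265,205,345,275),9)
E
```

```text
10.83 base [-94.2 -75.4  65.1] [-90.41  -2.07  -7.56] [-1.05  0.8  -0.47] 0.0001 [  2.7  23.6 108.9  -1.1  45.6  11. ]
```

View pics/side19.png

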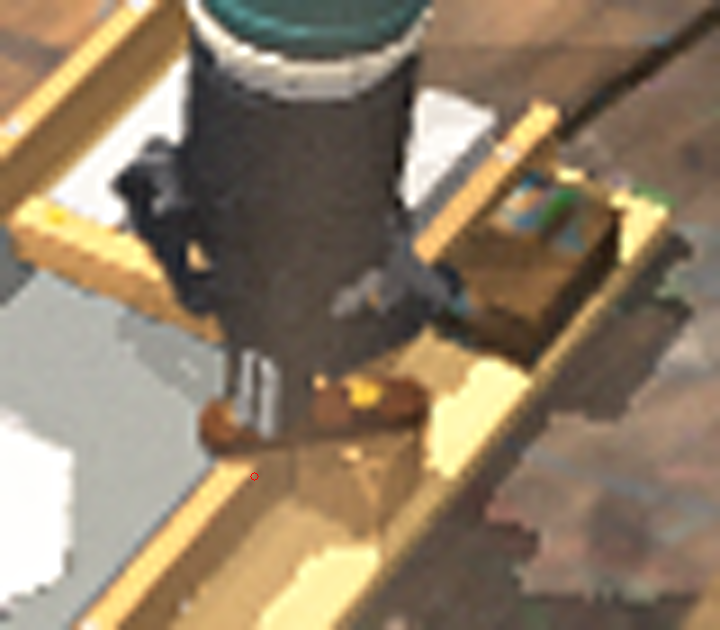

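Emit:
{"name": "move_arm", "arguments": {"series": [255,0.5,0,0.1,0,255,0.5,0,-0.1,0,255,0.5,0,-0.2,0,255,0.4,0,-0.2,0,255,0.4,0,-0.3,0]}}

```text
time: 11.3
tool_pos: [0.5257, 0.0773, 0.0668]
tcp_rot: [-90.3, -2.3, -7.5]
force: [-0.9, 0.9, 0.5]
gripper_width: -0.0002
```

```bash
python3 - <<'E'
from h import *
st();look(20,"side",(265,205,345,275),9)
E
```

```text
11.3 base [-66.1 -81.6  66.8] [-90.3   -2.35  -7.55] [-0.88  0.9   0.49] -0.0002 [  1.4  24.9 105.9  -0.9  47.    9.6]
```

View pics/side20.png

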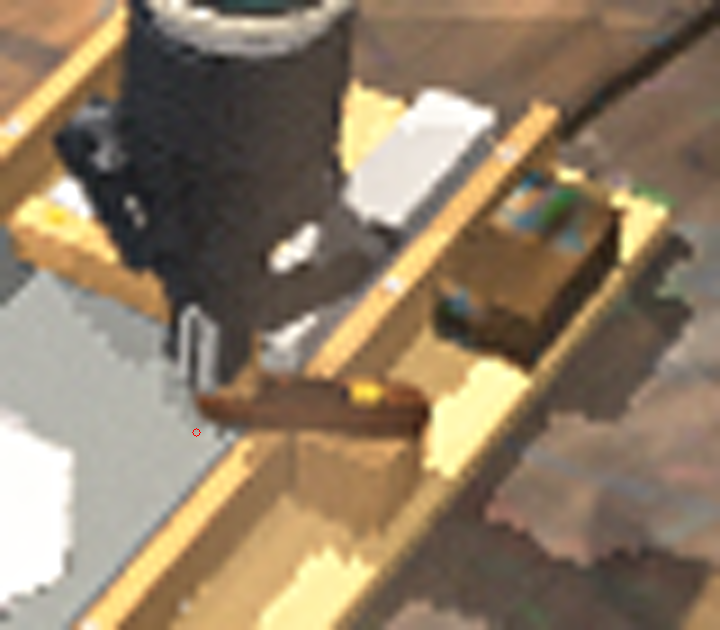

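Emit:
{"name": "move_arm", "arguments": {"series": [255,0,0,-0.4,0,255,0,0,-0.4,0,255,0,0,-0.3,0,255,0,0,-0.3,0,255,0,0,-0.2,0]}}

```text
time: 11.77
tool_pos: [0.5278, 0.0591, 0.0679]
tcp_rot: [-90.2, -2.7, -7.6]
force: [1.3, 1.5, -0.4]
gripper_width: -0.0001
```

```bash
python3 - <<'E'
from h import *
st();look(21,"side",(265,205,345,275),9)
E
```

```text
11.77 base [-61.8 -99.4  67.9] [-90.24  -2.74  -7.59] [ 1.3   1.48 -0.38] -0.0001 [ -0.6  24.6 106.2  -0.8  46.5   7.5]
```

View pics/side21.png

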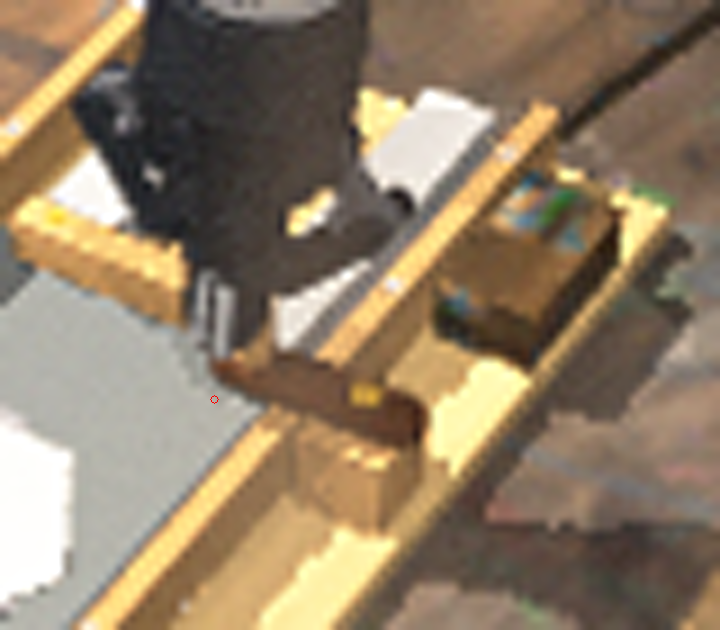

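Emit:
{"name": "move_arm", "arguments": {"series": [255,-0.1,0.1,-0.2,0,255,-0.1,0.1,-0.2,0,255,0,0,-0.1,0,255,0,0,-0.1,0,255,0,0,0,0]}}

```text
time: 12.23
tool_pos: [0.5253, 0.0552, 0.0663]
tcp_rot: [-90.0, -2.8, -7.8]
force: [1.7, 1.1, 0.5]
gripper_width: -0.0001
```

```bash
python3 - <<'E'
from h import *
st();look(22,"side",(265,205,345,275),9)
P=lambda p:((proj("side",b2w(p))[0]-[265,205])*9+4).round()
print(P((-110,-120,63)))
for th in(75,80,85,90,93):
  t=np.radians(th);print(th,P((-110+45*np.sin(t),-120+45*np.cos(t),91)),P((-110+61*np.sin(t),-120+61*np.cos(t),63)))
E
```

```text
12.23 base [ -63.8 -103.6   66.3] [-89.96  -2.83  -7.76] [1.7  1.08 0.47] -0.0001 [ -1.3  24.5 106.8  -0.4  45.9   6.7]
[366. 395.]
75 [246. 311.] [200. 360.]
80 [250. 304.] [205. 350.]
85 [254. 297.] [210. 341.]
90 [259. 291.] [217. 333.]
93 [263. 287.] [222. 328.]
```

View pics/side22.png

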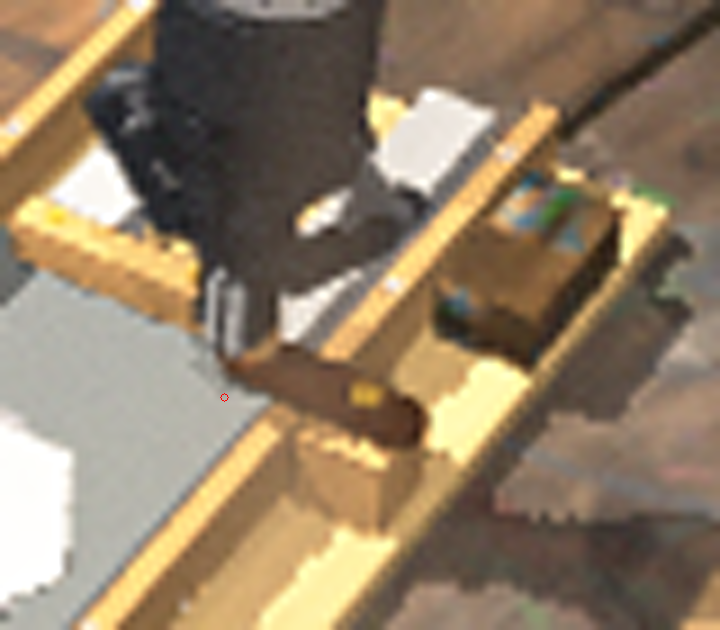

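Emit:
{"name": "move_arm", "arguments": {"series": [255,0,0,-0.1,0,255,0,0,-0.1,0,255,0,0,0,0,255,0,0,0,0,255,0,0,0,0]}}

```text
time: 12.7
tool_pos: [0.5252, 0.0551, 0.0662]
tcp_rot: [-89.8, -2.9, -7.8]
force: [1.9, 2.2, 0.2]
gripper_width: 0.0002
```

```bash
python3 - <<'E'
from h import *
st();look(23,"side",(265,205,345,275),9)
E
```

```text
12.7 base [ -63.8 -103.7   66.2] [-89.8   -2.86  -7.77] [1.92 2.19 0.2 ] 0.0002 [ -1.4  24.5 106.9  -0.2  45.8   6.5]
```

View pics/side23.png

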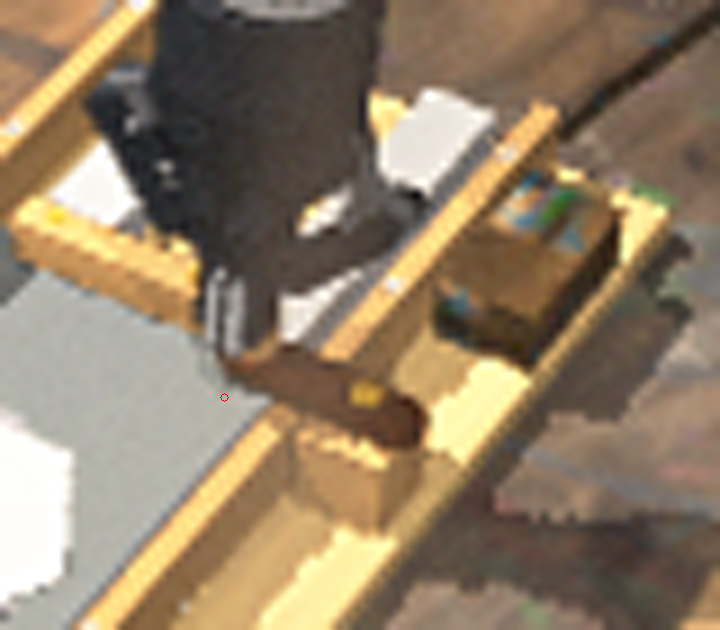

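Emit:
{"name": "move_arm", "arguments": {"series": [255,0,0,1,0,255,0.3,-2,1,0,255,0.5,-3,0,0,255,1,-3,-1,0,255,1,-2,-2,0]}}

```text
time: 13.17
tool_pos: [0.5376, 0.0446, 0.1638]
tcp_rot: [-90.1, -1.6, -7.6]
force: [0.5, 0.1, 0.6]
gripper_width: 0.0001
```

Emit:
{"name": "move_arm", "arguments": {"series": [255,0,-1,-3.5,0,255,0,0,-3.8,0,255,0,0,-3.8,0,255,0,0,-3.8,0,255,0,0,-3,0]}}

```text
time: 13.58
tool_pos: [0.5175, -0.1357, 0.1812]
tcp_rot: [-90.2, -2.1, -7.1]
force: [0.8, -1.0, -0.8]
gripper_width: 0.0001
```

```bash
python3 - <<'E'
from h import *
st();look(24,"side",(220,190,350,290),6);look(24,"top",(180,160,350,280),4.6)
E
```

```text
13.58 base [ -47.8 -294.   181.2] [-90.25  -2.14  -7.1 ] [ 0.83 -0.99 -0.85] 0.0001 [-22.3  16.3  98.9   0.4  62.7 -15.4]
```

View pics/side24.png

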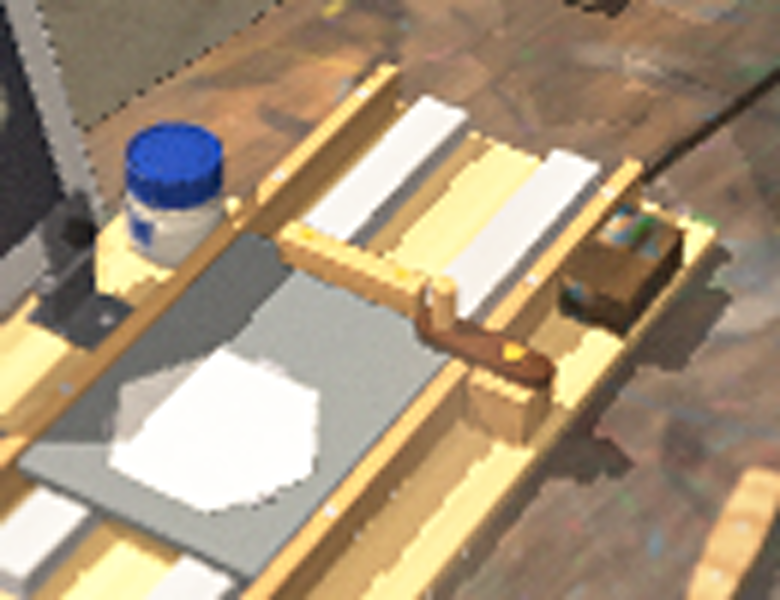

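View pics/top24.png

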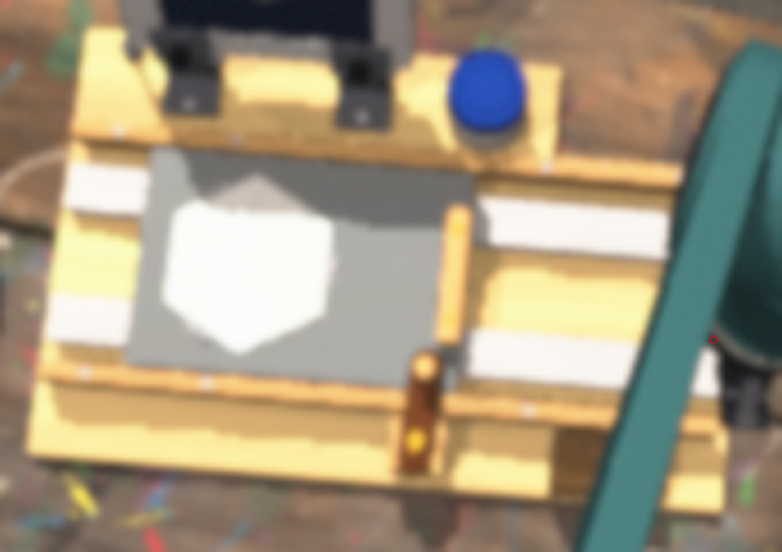

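```bash
python3 - <<'E'
from h import *
im=cv2.imread("pics/top24.png")
b=w2b(ray("top",T((415,440)),.065))
S6=lambda p:((p[0]+.5)/6-.5+220,(p[1]+.5)/6-.5+190)
for n,p in(("top",T((425.5,367))),("side",S6((441,285)))):
  a=w2b(ray(n,p,.091)); piv=b if n=="top" else w2b(ray("side",S6((513,352)),.065))
  for pv in(piv,np.array([-110,-120,0])): 
    d=a-pv;print(n,a,pv,np.degrees(np.arctan2(d[0],d[1])),np.hypot(d[0],d[1]))
# orange peg/brown catch centroid precision
raw=vision.camera("top");hsv=cv2.cvtColor(raw,cv2.COLOR_RGB2HSV);print(hsv[238:264,266:278,2])
s=raw[232:268,258:284];print((s[:,:,0].astype(int))[::1])
E
```

```text
top [ -65.65237565 -123.03498043   91.        ] [-109.36980807 -119.21564493   65.        ] 94.99291894301363 43.8839517451356
top [ -65.65237565 -123.03498043   91.        ] [-110 -120    0] 93.91499789007035 44.45135421451538
side [ -64.86113981 -118.5647201    91.        ] [-110.24753849 -118.75389322   65.        ] 89.76118928207887 45.38679292347372
side [ -64.86113981 -118.5647201    91.        ] [-110 -120    0] 88.1787802666806 45.161673216260205
[[174 173 172 184 220 241 245 234 187 129 101  95]
 [174 172 170 189 231 248 250 242 200 138 109 112]
 [175 171 166 180 223 244 247 235 188 132 115 129]
 [174 169 158 158 188 221 226 201 151 114 116 138]
 [171 164 151 141 146 160 160 139 111  97 114 142]
 [170 161 146 134 126 114 105  97  90  90 113 141]
 [195 176 153 136 125 109  94  87  86  91 117 148]
 [231 211 172 143 129 116  97  87  87 102 144 184]
 [242 227 184 146 132 119 100  89  91 120 178 224]
 [239 226 181 143 132 121 102  89  93 126 189 233]
 [223 205 166 139 133 124 109  97  98 127 183 227]
 [190 172 147 135 134 129 121 110 107 125 166 204]
 [203 172 144 134 133 132 130
[... 3910 characters left out ...]
84 229 231
  194 173 198 232 248 251 252 252]
 [251 252 252 252 252 250 240 218 173 141 128 124 122 124 136 175 218 219
  190 186 220 244 251 252 252 252]
 [246 247 248 249 249 248 242 225 186 159 146 140 143 146 152 169 186 190
  187 198 228 248 252 252 252 252]
 [217 221 226 230 233 234 232 220 189 170 164 162 167 171 174 175 178 181
  186 199 227 247 251 251 252 252]
 [146 151 158 163 167 172 175 168 156 150 152 155 160 164 165 164 165 167
  171 183 212 235 243 245 247 248]
 [109 109 110 112 112 112 113 112 111 112 115 119 122 126 125 126 127 131
  137 146 166 190 204 213 219 224]
 [120 119 121 121 119 113 104  99  97  93  91  91  94  95  96  96  98  99
  101 106 115 125 133 140 147 153]]
```

```bash
python3 - <<'E'
from h import *
st();print(ctrl.hand_in())
E
```

```text
13.73 base [ -47.6 -293.6  180.8] [-90.2   -2.12  -7.32] [ 0.09  0.08 -0.81] -0.0001 [-22.3  16.3  98.9   0.4  62.7 -15.2]
the job is handed in; nothing more can be done
None
```

The pallet is at the print station and the turn-button lies across its near edge. I handed the job in at 13.7 s, with the arm clear of everything.

- **Pallet:** I pushed it about 140 mm along the rails with the closed fingertips, at about 5 N. Near the end the force rose to about 15 N and I stopped. In the side picture its corners fit the seated height better than the riding height, and the card's centre is about 2 mm from the station along the rails.
- **Turn-button:** I pushed it round by its peg with only 1–3 N. The last pictures put it at about 94° from the top camera and 88–90° from the side camera. They disagree by about 5°, but both fit "straight across", or the stop at 92.8°.
- **Other things:** In the last pictures the bystanders I could see, the block and the ink pot, stood where they began. I did not measure any of them again, and the card stack, tape roll and squeegee were outside those last close-ups.
- **Mismatch with the given data:** In the side pictures the closed fingertips looked about 20 mm higher than the stated 17 mm ahead of the TCP. My first try at the peg therefore missed it without touching anything. I went back, lowered the tool by what the camera showed, and the second try worked.

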